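Raise a splash guard onto its gravity catch

TASK

Take the clear splash guard in front of the stirrer by its red handle and raise it straight up past its gravity catch (soft rubber buffers just above the catch let you feel when it is high enough), then lower it gently until its yellow bar sits on the catch, and let go. Do not strain it in its frame, force it against the buffers, drop it or press it down hard, and leave the glassware and boxes around it where they are.

Things in the scene. Friction and masses are not known exactly. Their poses are not given: they have to be found in the camera images.
- stand: Fixed stand: grey base 12 mm thick, two aluminium uprights (tops 190 mm above the bench, 208 mm apart along y), white stirrer behind them (x 75 to 215 mm). Origin on the bench midway between the uprights; z up, y along the guard, x away from the robot. The guard slides upright in the channels with 2 mm play all round. With the guard more than 20 mm up, the guard-to-stand contact force must stay under 25 N.
- catch_band (a point): Middle of the 30 mm band (z 140 to 170 mm) in which the blue cross head with the orange gravity catch is clamped, behind the guard; the head's true height is NOT measured. The guard's yellow bar swings the flaps up (under 1 N); they drop back once the guard is lifted 64 to 99 mm from its bottom rest. Lowered again 15 to 20 mm the bar sits on them. A guard not past the catch sinks right back.
- buffer_band (a point): Middle of the band for two black rubber buffers under the head: they meet lugs on the guard 5 to 10 mm of lift after the catch has dropped, so at a lift of 74 to 104 mm, unmeasured, and push down with 3 N per mm together, going solid after 10 mm. When lowered, the catch takes the guard's weight in rubber bushes (4 N per mm, solid after 6 mm).
- guard_handle (a point): Centre of the guard's red handle bar: 14 mm thick (stand's x), 120 mm long (y), 20 mm tall, on the top edge of the clear panel; axes parallel to the stand's. 212 mm above the bench at the start, 200 mm above the guard's lower edge. Room on both sides and above: pinch it from above across the 14 mm.
- guard: The clear guard, loose in its channels, 0.35 to 0.6 kg, panel 190 x 190 x 6 mm. Origin at the middle of its lower edge, z up, at first resting on the base, 12 mm above the bench. On its far face a yellow bar (underside 82 mm above the lower edge) and two yellow lugs (tops at 44 mm). It finally rests on the catch 45 to 83 mm above its start; let go only when it sits: a fall of over 2 mm counts as dropped.
- beaker: Bystander, loose: glass beaker 64 mm across, 75 mm tall, on the stirrer behind the guard. Origin at the centre of its underside. Not to be moved.
- amber_bottle: Bystander, loose: amber glass bottle 52 mm across, 105 mm tall, beside the stand's left upright. Origin at the centre of its underside. Not to be moved.
- jar: Bystander, loose: white jar 66 mm across, 65 mm tall, beside the stand's right upright. Origin at the centre of its underside. Not to be moved.
- vial_rack: Bystander, loose: white rack 60 x 130 mm, 58 mm tall, with amber vials, on the left of the bench. Origin at the centre of its underside. Not to be moved.
- reagent_bottle: Bystander, loose: clear bottle with blue cap, 68 mm across, 130 mm tall, on the left of the bench. Origin at the centre of its underside. Not to be moved.
- dish: Bystander, loose: white dish 90 mm across, 20 mm tall, on the right of the bench. Origin at the centre of its underside. Not to be moved.
- tip_box: Bystander, loose: blue pipette-tip box 85 x 120 mm, 50 mm tall, on the right of the bench. Origin at the centre of its underside. Not to be moved.

How it is judged:
By the outcome, as a careful person would: the job done as asked, in the order asked, and still so for the second after the job is handed in, with the robot touching nothing.
It also fails if it takes over 61 s, if anything falls off the work surface, if the arm or the gripper's body presses on something with over 40 N, if the wrist force passes 120 N, or if a joint passes its speed limit or range.

ROBOT

A 7-joint arm with a two-finger parallel gripper is mounted at the origin on the work surface. World frame = base frame: x ahead of the robot, y to its left, z up, the work surface at z = 0. Lengths are in m, angles in rad, forces in N, time in s.
With the tool pointing down it reaches from about 0.425 to 0.825 m from the base axis. Payload 3.6 kg.
Tool frame: the origin (TCP) lies on the mounting face of the last link; the fingertips stand 186 mm ahead of it and the grasp point (between the pads) lies 167 mm ahead of it; z points along the fingers, y is the line along which they close (so a half turn about z gives the same grasp; the last joint's range is limited). The gripper opens to 93 mm and grips with 3 to 60 N. Pads are 15 mm wide; open, the fingers measure 128 mm over their backs; the gripper's body (75 mm by 188 mm) begins 65 mm behind the grasp point.
Start: joints at [1.312, 0.615, -0.013, 1.423, 0.008, 1.103, -0.04], TCP at [0.149, -0.633, 0.405] pointing down, gripper open.
Joint ranges: [-3.12, 3.12], [-0.3, 2.06], [-1.34, 1.32], [0.26, 2.42], [-1.36, 4.5], [0.01, 1.98], [-2.84, 2.84]. Speed limits (rad/s): [2.79, 2.79, 3.14, 3.14, 3.14, 3.14, 3.14].

INTERFACE

Orientations are given as a unit quaternion [x, y, z, w].
In Python, from workcell import r gives the robot as it stands. The module is installed in compiled form; this text tells all that it offers. Calls block until the motion is done:
- r.movep(position, orientation): joint-space move of the TCP to a pose.
- r.movel(position, rot=None, speed=0.15, contact_N=None): straight line of the TCP; rot=None keeps the orientation; speed is the mean speed in m/s. With contact_N (N) it stops when the force on the tool has changed by that much, and returns True; else False.
- r.set_joints(angles): joint-space move.
- r.release() and r.close(force=None): open the fingers fully, or close them until they stop; force is the grip in N (None keeps the last).
- r.wait(seconds).
- r.ik(position, orientation): joint angles nearest the present ones, or None.
- r.read_state(): the state.
- r.grab_frame(name): name is "scene" or "top"; returns the picture (400x640x3 uint8, red, green, blue); there is no depth.
- r.get_calibration(name): a dict with "intrinsics" (3x3 intrinsics, pixels), "dist" ([k1, k2, p1, p2, k3] as OpenCV has them; the pictures are not rectified), "rvec" (rotation vector, rad) and "tvec" (3), from world to camera coordinates, as OpenCV has them. Camera axes: x right, y down, z forward; pixel columns grow to the right and rows downward; lengths in m; the calibration is good to about 2 mm. A picture is of the moment at which its call begins. get_calibration takes no time and is no camera call.
A pose or a line that the arm cannot do raises r.MotionError and nothing moves.
- r.finish_job(): hands the job in; it is judged then, once.
The state is a dict: "time": time; "joints": joint angles; "qvel": joint speeds; "joint_efforts": joint torques, N m; "ee_pos": TCP position; "tool_rot": TCP orientation; "wrist_force": force on the tool from outside, world axes, zero at the start; "wrist_torque": the same for the moment, N m; "gripper_width": finger opening in m; "grip_force": force on a finger pad.
Only numpy, scipy, OpenCV 4.12 (cv2) and the standard library are available. Lean on these libraries where they do the work, as an engineer would, in place of code of your own. Each camera call takes 0.05 s, during which the arm holds its last target. There are 200 camera calls.

## Working session

There is one attempt and no reset: what is moved stays moved. The work goes in short steps, each a Python script; the robot and the scene stay as the last script left them, time stands still between calls to the robot, and variables do not carry over. Pictures are saved under pics/ and viewed, at most 10 in all, crops included, and the job is handed in when it is done.

```bash
mkdir -p pics
python3 - <<'E'
from workcell import r
import cv2
for n in("scene","top"):
    im=r.grab_frame(n); cv2.imwrite(f"pics/{n}0.png",im[:,:,::-1])
    c=r.get_calibration(n);R=cv2.Rodrigues(c["rvec"])[0]
    print(n,(-R.T@c["tvec"].reshape(3)).round(3),c["intrinsics"][0][0],c["dist"])
s=r.read_state();print(s["time"],s["tool_rot"],s["wrist_force"],s["gripper_width"])
E
```

```text
scene [ 1.241 -0.264  1.226] 479.46135750921457 [-0.06942507  0.          0.          0.          0.        ]
top [ 0.274 -0.038  1.356] 387.72640176098514 [-0.01913191  0.          0.          0.          0.        ]
0.1 [ 9.93286878e-01  1.15671332e-01 -1.41057413e-04 -1.14057768e-03] [0.00787949 0.22590433 0.32596389] 0.09321273161049368
```

View pics/scene0.png

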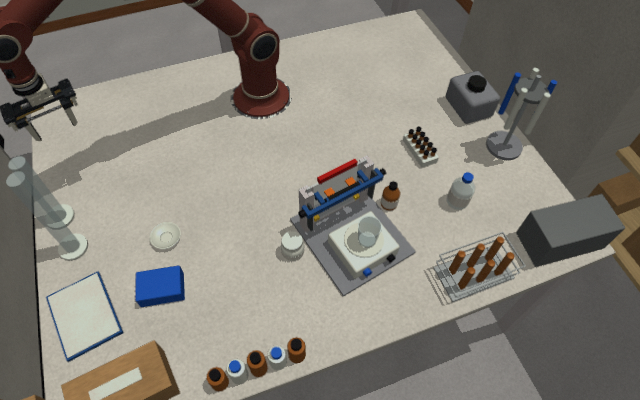

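View pics/top0.png

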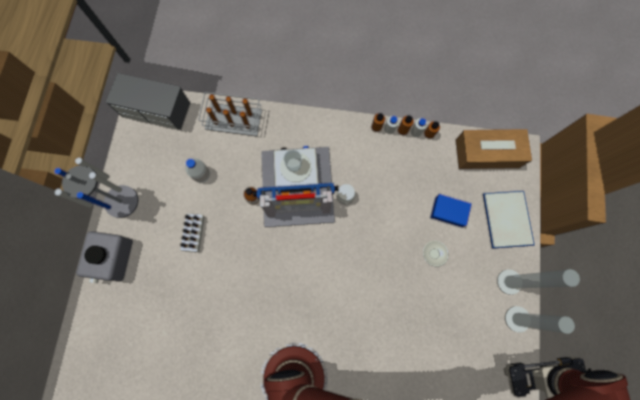

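The scene view shows the red handle at about (337,171), and the top view shows it at about (295,196). The blue head is just behind it and the beaker is behind the guard. Next I'll measure the handle in both views.

```bash
cat > h.py <<'E'
import numpy as np, cv2
from workcell import r
def ray(n,px):
    c=r.get_calibration(n);R=cv2.Rodrigues(c["rvec"])[0]
    u=cv2.undistortPoints(np.array(px,float).reshape(-1,1,2),c["intrinsics"],c["dist"]).reshape(-1,2)
    return -R.T@c["tvec"].reshape(3),np.c_[u,np.ones(len(u))]@R
def onz(n,px,z):
    o,d=ray(n,px);return o+d*((z-o[2])/d[:,2])[:,None]
def red(n,im=None,smin=190,vmin=120):
    im=r.grab_frame(n) if im is None else im
    h=cv2.cvtColor(im,cv2.COLOR_RGB2HSV)
    m=(((h[...,0]<6)|(h[...,0]>174))&(h[...,1]>smin)&(h[...,2]>vmin)).astype(np.uint8)
    k,l,s,c=cv2.connectedComponentsWithStats(m)
    i=1+s[1:,4].argmax(); ys,xs=np.where(l==i)
    return np.c_[xs,ys].astype(float),s[i]
def ends(p):
    c=p.mean(0);v=np.linalg.svd(p-c,full_matrices=False)[2][0];t=(p-c)@v
    return c,c+v*(t.min()-.5),c+v*(t.max()+.5)
E
python3 - <<'E'
from h import *
C={}
for n in("scene","top"):
    im=cv2.imread(f"pics/{n}0.png")[:,:,::-1].copy()
    p,s=red(n,im); e=ends(p); print(n,s,np.round(e,1).tolist())
    for z in(.212,.222):
        w=onz(n,np.array(e),z); d=w[2]-w[1]; print(z,w.round(4).tolist(),"len",np.linalg.norm(d[:2]).round(4),"yaw",np.degrees(np.arctan2(-d[0],d[1]))%180)
    C[n]=ray(n,[e[0]])
(o1,d1),(o2,d2)=C["scene"],C["top"];d1=d1[0];d2=d2[0]
t=np.linalg.lstsq(np.c_[d1,-d2],o2-o1,rcond=None)[0]
print("tri",o1+d1*t[0],o2+d2*t[1])
E
```

```text
scene [318 159  39  22 167] [[336.9, 169.5], [356.1, 160.0], [317.9, 179.0]]
0.212 [[0.5426, 0.0654, 0.212], [0.5303, 0.1259, 0.212], [0.5545, 0.0072, 0.212]] len 0.1211 yaw 11.523471904082896
0.222 [[0.5495, 0.0621, 0.222], [0.5373, 0.1221, 0.222], [0.5612, 0.0046, 0.222]] len 0.12 yaw 11.523471904082896
top [277 193  37   7 129] [[295.9, 196.3], [313.6, 195.0], [276.6, 197.8]]
0.212 [[0.5521, 0.0625, 0.212], [0.5633, 0.0097, 0.212], [0.5398, 0.12, 0.212]] len 0.1128 yaw 11.98549506239974
0.222 [[0.5496, 0.0616, 0.222], [0.5607, 0.0093, 0.222], [0.5375, 0.1187, 0.222]] len 0.1118 yaw 11.985495062399737
tri [0.54969602 0.06205103 0.22226574] [0.54958363 0.06160935 0.22219979]
```

Both views agree on the handle: top centre (0.5496, 0.062, 0.222), 120 mm long, yaw 11.7°. I'll check how tall the cylinders near the arm are, then rise and go above the handle.

```bash
cat >> h.py <<'E'
from scipy.spatial.transform import Rotation as Ro
PSI=11.7; P=np.array([.5496,.0619])
def quat(a): return (Ro.from_euler("z",a,degrees=True)*Ro.from_euler("x",180,degrees=True)).as_quat()
def st():
    s=r.read_state(); print(round(s["time"],2),np.round(s["ee_pos"],4),"F",np.round(s["wrist_force"],2),"T",np.round(s["wrist_torque"],2),"w",round(s["gripper_width"],4),"g",round(s["grip_force"],1)); return s
E
python3 - <<'E'
from h import *
print(onz("top",[(508,282),(520,318)],0).round(3).tolist(),onz("top",[(570,278),(566,325)],.3).round(3).tolist())
s=r.read_state()
up=[.149,-.633,.50]
for z in (.47,.5,.55,.6): print(z,r.ik([.149,-.633,z],s["tool_rot"]) is not None)
for a in(PSI+90,PSI-90):
    for z in(.382,.48,.55): print(a,z,None if (j:=r.ik([*P,z],quat(a))) is None else np.round(j,2))
E
```

```text
[[0.399, -0.688, 0.0], [0.284, -0.731, 0.0]] [[0.403, -0.713, 0.3], [0.279, -0.7, 0.3]]
0.47 True
0.5 True
0.55 True
0.6 True
101.7 0.382 [ 0.25  0.56 -0.63  1.73  0.38  0.99 -0.32]
101.7 0.48 [ 0.3   0.47 -0.7   1.58  0.32  1.21 -0.26]
101.7 0.55 [ 0.29  0.42 -0.7   1.44  0.27  1.37 -0.21]
-78.3 0.382 [-0.79  0.73  1.13  1.76 -0.73  1.14 -2.36]
-78.3 0.48 [-0.81  0.6   1.14  1.61 -0.56  1.3  -2.52]
-78.3 0.55 [-0.8   0.54  1.14  1.48 -0.49  1.44 -2.59]
```

Run:
```python
from h import *
q=quat(PSI+90)
r.movel([.149,-.633,.58],speed=.2)
st(); r.movep([*P,.55],q); r.movel([*P,.44],speed=.15); r.wait(.3); st()
for n in("scene","top"): cv2.imwrite(f"pics/{n}1.png",r.grab_frame(n)[:,:,::-1])
a=cv2.imread("pics/scene1.png")[90:270,230:450]; cv2.imwrite("pics/c1.png",cv2.resize(a,None,fx=3.3,fy=3.3,interpolation=2))
```

```text
1.12 [ 0.149  -0.6329  0.5786] F [ 0.59  0.58 -1.21] T [-0.04 -0.01 -0.02] w 0.0928 g 0.0
5.13 [0.5497 0.062  0.4406] F [0.24 0.15 0.27] T [-0.03 -0.1  -0.05] w 0.0928 g 0.0
```

View pics/c1.png

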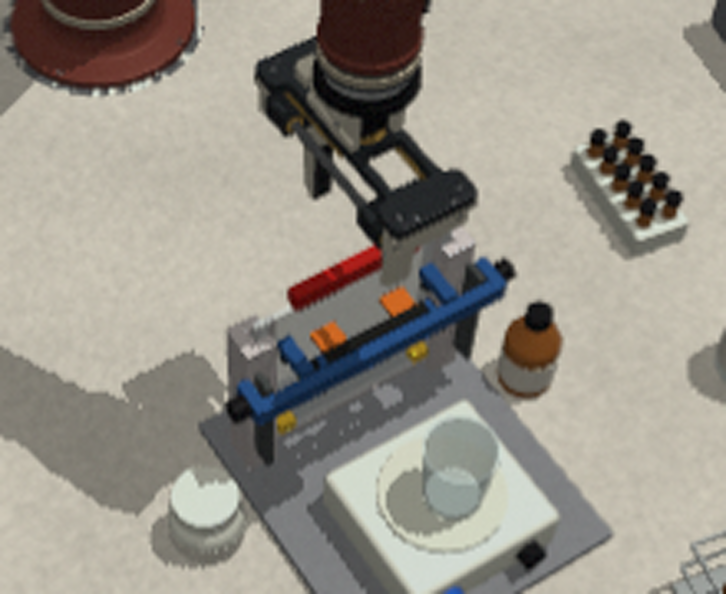

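The open fingers straddle the red handle (crop about (340,275)), and the blue head behind it stays below the fingertips. I'll descend and grip.

Run:
```python
from h import *
print(r.movel([*P,.382],speed=.06,contact_N=5)); r.wait(.3); st()
r.close(8); r.wait(.3); st()
r.close(30); r.wait(.3); st()
```

```text
False
6.65 [0.5496 0.0619 0.3822] F [-0.14  0.15 -0.87] T [-0.07 -0.07  0.01] w 0.093 g 0.0
8.15 [0.5497 0.0619 0.382 ] F [0.61 0.24 0.2 ] T [-0.   -0.32  0.02] w 0.014 g 8.0
8.67 [0.5497 0.0619 0.382 ] F [ 0.17 -0.13 -0.61] T [ 0.07 -0.45 -0.02] w 0.014 g 30.0
```

Width is 14 mm and there is almost no lateral force, so the grip is good. I'll lift a little, weigh the guard and check for side forces.

Run:
```python
from h import *
for dz in(.008,.016,.035,.05):
    print(r.movel([*P,.382+dz],speed=.03,contact_N=9)); r.wait(.3); st()
```

```text
False
9.38 [0.5495 0.0619 0.3898] F [ 0.22  0.81 -4.37] T [-0.04 -0.07  0.04] w 0.0138 g 30.0
False
10.1 [0.5496 0.0619 0.3979] F [-1.22 -0.56 -4.03] T [-0.03 -0.09 -0.05] w 0.0138 g 30.0
False
11.18 [0.5496 0.0619 0.4169] F [-0.59  0.31 -4.77] T [-0.06 -0.11  0.03] w 0.0141 g 30.0
False
12.13 [0.5496 0.0619 0.4319] F [ 1.07  0.1  -4.59] T [-0.02 -0.1  -0.02] w 0.0141 g 30.0
```

Weight is about 4.4 N with no side load. I'll go on up until the buffers are felt.

Run:
```python
from h import *
print(r.movel([*P,.382+.109],speed=.015,contact_N=4.5)); st(); r.wait(.3); s=st(); print("lift",s["ee_pos"][2]-.382)
```

```text
True
14.85 [0.5493 0.0614 0.4763] F [-1.33 -0.5  -5.16] T [-0.07 -0.1  -0.05] w 0.0134 g 30.0
15.15 [0.5493 0.0611 0.4755] F [ 3.06  0.65 -3.74] T [ 0.17 -0.66 -0.02] w 0.0138 g 30.0
lift 0.09351149110980483
```

It stopped at 93.5 mm, but the held force shows no clear buffer load, so I'll probe upward in small steps.

Run:
```python
from h import *
def avg(n=8):
    a=[]
    for _ in range(n): r.wait(.04); a.append(r.read_state()["wrist_force"])
    return np.mean(a,0)
print(avg().round(2))
z=r.read_state()["ee_pos"][2]
for i in range(8):
    z+=.0015
    c=r.movel([*P,z],speed=.01,contact_N=8); f=avg(); s=r.read_state()
    print(c,round(s["time"],2),"lift",round(s["ee_pos"][2]-.382,4),s["ee_pos"][:2].round(4),f.round(2),s["wrist_torque"].round(2))
    if f[2]<-8 or np.hypot(*f[:2])>8: break
```

```text
[ 2.09  0.43 -4.83]
False 16.14 lift 0.0948 [0.5496 0.0616] [ 1.84 -0.67 -6.15] [-0.14 -0.77 -0.05]
False 16.77 lift 0.0961 [0.5496 0.0616] [  2.46  -1.46 -10.28] [-0.3  -0.98 -0.03]
```

The force rises about 2.8 N per mm, so these are the buffers and the catch has dropped. Now I'll lower gently until the weight transfers to it.

Run:
```python
from h import *
def avg(n=8):
    a=[]
    for _ in range(n): r.wait(.03); a.append(r.read_state()["wrist_force"])
    return np.mean(a,0)
print(r.movel([*P,.382+.086],speed=.03)); w=avg(12); print("w",w.round(2))
L=.086
print("c",r.movel([*P,.382+.060],speed=.012,contact_N=3)); L=r.read_state()["ee_pos"][2]-.382; f=avg(); print(L,f.round(2))
while L>.058 and f[2]<-1.0:
    L-=.0005 if f[2]>w[2]+1 else .001
    r.movel([*P,.382+L],speed=.01,contact_N=6); f=avg(); s=r.read_state()
    print(round(s["time"],2),round(L,4),round(s["ee_pos"][2]-.382,4),f.round(2))
    if s["time"]>38: break
```

```text
False
w [ 1.02  0.36 -4.58]
c True
0.0675093990253049 [0.87 0.55 2.18]
```

It's seated at a 67.5 mm lift, with about 2 N of extra down-force. I'll ease off half a millimetre, check, and look before letting go.

Run:
```python
from h import *
def avg(n=10):
    a=[]
    for _ in range(n): r.wait(.03); a.append(r.read_state()["wrist_force"])
    return np.mean(a,0)
z=r.read_state()["ee_pos"][2]
r.movel([*P,z+.0004],speed=.01); f=avg(); s=r.read_state(); print(s["time"],s["ee_pos"].round(4),f.round(2))
a=r.grab_frame("scene")[90:270,230:450,::-1]; cv2.imwrite("pics/c2.png",cv2.resize(a,None,fx=3.3,fy=3.3,interpolation=2))
```

```text
19.975 [0.5498 0.0619 0.4495] [2.2  0.5  1.53]
```

View pics/c2.png

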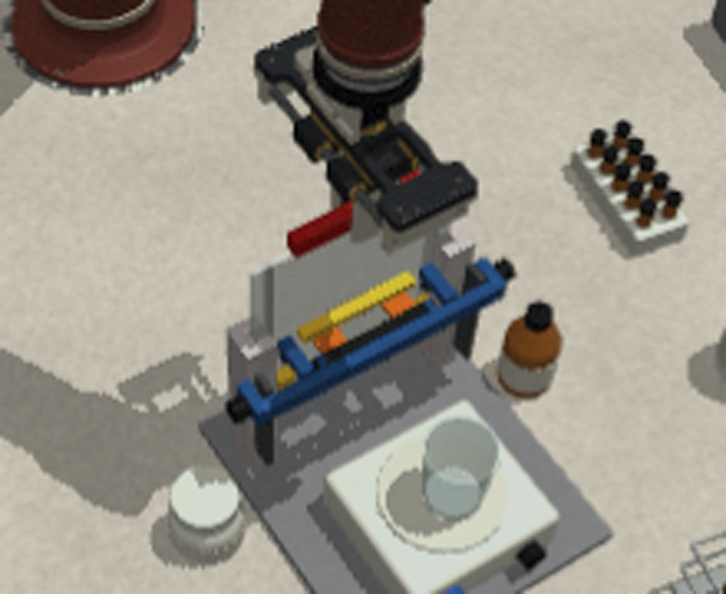

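The yellow bar (360,305) sits on the orange flaps and the bystanders haven't moved. I'll let go, retreat upward and check the guard stays put.

Run:
```python
from h import *
z=r.read_state()["ee_pos"][2]
r.movel([*P,z+.0003],speed=.01); r.wait(.3); st()
r.release(); r.wait(.3); st()
print(r.movel([*P,.56],speed=.1,contact_N=8)); r.wait(.5); st()
im=r.grab_frame("scene");p,_=red("scene",im,150,90); c,a,b=ends(p)
w=onz("scene",[c,a,b],.222+.0675);print(w.round(4).tolist())
a=im[90:270,230:450,::-1]; cv2.imwrite("pics/c3.png",cv2.resize(a,None,fx=3.3,fy=3.3,interpolation=2))
```

```text
20.57 [0.5497 0.0619 0.4497] F [2.73 0.67 0.11] T [ 0.22 -1.19 -0.03] w 0.0138 g 30.0
22.18 [0.5496 0.0619 0.4498] F [-0.11  0.19 -0.49] T [-0.06 -0.13 -0.02] w 0.0931 g 0.0
False
23.93 [0.5496 0.0619 0.56  ] F [-0.52  0.12 -0.24] T [-0.04 -0.12  0.  ] w 0.093 g 0.0
[[0.5473, 0.0583, 0.2895], [0.5356, 0.1215, 0.2895], [0.5574, 0.0035, 0.2895]]
```

View pics/c3.png

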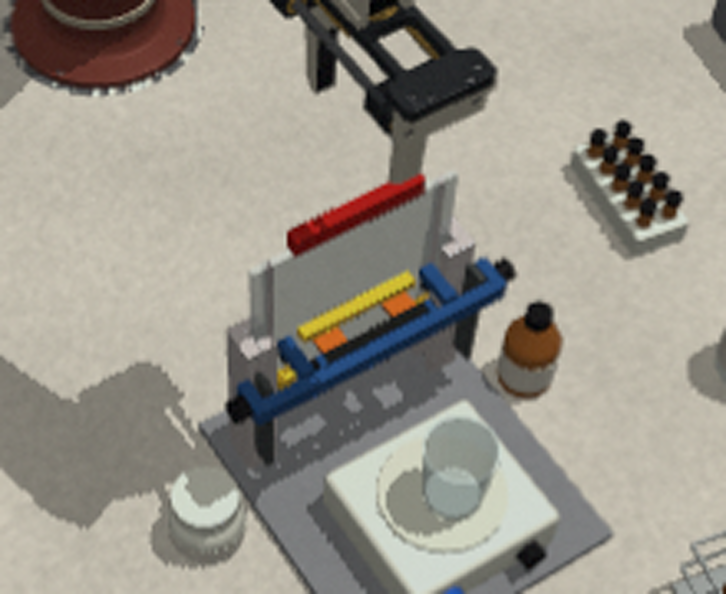

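The guard is still up with its yellow bar (355,305) on the orange flaps, the gripper is clear above it, and the glassware is untouched. I'll hand in.

```bash
python3 -c "
from workcell import r
print(r.finish_job())"
```

```text
the job is handed in; nothing more can be done
None
```

The guard was raised to its buffers, lowered about 27 mm onto the catch and released; it stayed up at about 67 mm of lift with the surrounding items in view unmoved, and the job is handed in (verdict not shown).

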